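# Feel the gap between two panes with a taper gauge

### The arm

A 6-joint arm with a two-finger parallel gripper is mounted at the origin on the work surface. World frame = base frame: x ahead of the robot, y to its left, z up, the work surface at z = 0. Lengths are in m, angles in rad, forces in N, time in s.
With the tool pointing down it reaches from about 0.25 to 0.8 m from the base axis. Payload 3.9 kg.
Tool frame: the origin (TCP) lies between the finger pads; the fingertips stand 8 mm ahead of it and the grasp point (between the pads) lies 11 mm behind it; z points along the fingers, y is the line along which they close (so a half turn about z gives the same grasp; the last joint's range is limited). The gripper opens to 85 mm and grips with 20 to 120 N. Pads are 22 mm wide; open, the fingers measure 114 mm over their backs; the gripper's body (76 mm by 85 mm) begins 54 mm behind the grasp point. The pads swing forward as they close: fully open they stand 13 mm farther back than shut.
Start: joints at [-1.172, 0.26, -0.138, 1.173, 0, 1.571], TCP at [0.204, -0.484, 0.239] pointing down, gripper open.
Joint ranges: [-2.78, 2.78], [-0.83, 1.72], [-1.28, 1.37], [-1.9, 2.12], [-1.57, 1.48], [-3.14, 3.14]. Speed limits (rad/s): [2.57, 2.57, 3.14, 3.14, 3.14, 3.14].

### API

Orientations are given as a unit quaternion [x, y, z, w].
In Python, from rig import state, snapshot, get_calibration, finish_job gives the robot as it stands. The module is installed in compiled form; this text tells all that it offers.
- The arm moves only by the tool step_arm, never from a script. Its argument "steps" is a list of rows, each a list of 3 entries, a list of its own where there are three numbers: the shift along the tool's x, y, z in m, then the turn, a rotation vector about the tool's x, y, z in rad, then the finger opening in m, from 0 to 0.0854. A call has 1 to 8 rows; each row is the pose to reach, as a shift and turn from the pose commanded when the call began, along the tool's axes at that moment; what a row does not reach only later rows make up. A row lasts 1/10 s, in which the tool goes at most 50 mm and 8.59 degrees, less where a joint would pass 70% of its speed; a pose out of reach is approached as far as the arm can. A call with a gripper value outside its range is refused whole. The fingers move at their own pace and stop on an object; the grip force is fixed at half the most. Time passes only in rows, so rows that repeat a pose let the fingers close. It gives the time, the measured TCP pose, the force and the opening at its end, in the units of the state.
- state(): the state, without advancing time (a new reading comes with each control period).
- snapshot(name): name is "side" or "top"; returns the picture (400x640x3 uint8, red, green, blue); there is no depth.
- get_calibration(name): a dict with "mtx" (3x3 intrinsics, pixels), "R" (3x3) and "t" (3): a world point X has camera coordinates R X + t. Camera axes: x right, y down, z forward; pixel columns grow to the right and rows downward; lengths in m; the calibration is good to about 2 mm. A picture is of the moment at which its call begins. get_calibration takes no time and is no camera call.
- finish_job(): hands the job in, once; it reports no verdict.
The state is a dict: "t": time; "joints": joint angles; "joint_vel": joint speeds; "effort": joint torques, N m; "position": TCP position; "tool_rot": TCP orientation; "contact_force": force on the tool from outside, world axes, zero at the start; "ft_torque": the same for the moment, N m; "width": finger opening in m.
Only numpy, scipy, OpenCV 4.12 (cv2) and the standard library are available. Lean on these libraries where they do the work, as an engineer would, in place of code of your own. Each camera call takes 0.05 s, during which the arm holds its last target. There are 200 camera calls.

### The job

Pull the taper gauge, the tool with the flat rectangular handle, up out of the three-slot tool block and slide its wedge-shaped blade, point down, into the gap between the two framed panes in the stand, until it drags snugly on both panes. Stop there without forcing the panes apart, and finish while still gripping the gauge, holding it upright at that depth. Leave the other tools and everything else on the table where they are.

Things in the scene. Friction and masses are not known exactly. Their poses are not given: they have to be found in the camera images.
- gauge_handle (a point): Centre of the taper gauge's handle. The gauge (about 140 g) stands loose in one of the tool block's slots, its shoulder (the handle's lower end) on the block's top. Handle: dark wood, rectangular, 24 mm thick (its x), 32 mm wide (its y), 80 mm tall (its z, up), ends 40 mm above and below this point. The gauge is the same turned half round.
- gauge_tip (a point): Point (lower end) of the gauge's blade, on the handle's axis, 120 mm below the handle's centre; same axes. The steel blade is 80 mm long and 20 mm wide (y), a symmetric wedge: 13 mm thick (x) at the shoulder, thinning evenly to 3 mm at the point.
- block: Fixed timber tool block, 60 mm (x) x 210 mm (y) x 95 mm tall; origin at the centre of its underside, z up. Three slots pass down through it at y = -70, 0 and +70 mm, each 15 mm along x and 22 mm along y. The tools stand square in it, their x along its x.
- scriber_handle (a point): Centre of the handle of another tool in the block, to be left there: plain round wooden handle, 26 mm in diameter and 50 mm tall (its top is 145 mm above the table), thin round shank.
- stopper_handle (a point): Centre of the handle of another tool in the block, to be left there: ball-ended wooden handle, ball 38 mm across, 52 mm tall in all (its top is 147 mm above the table).
- stand: Fixed plywood bed of the pane stand, 150 mm (x) x 180 mm (y), 14 mm thick; origin at the centre of its underside, z up. Two upright framed panes stand across it, face to face, with an upright gap between them; x points across the gap, y along it.
- shoe: Aluminium shoe, 90 x 150 x 10 mm, origin at the centre of its underside, 20 mm above the table, axes as the stand's. It carries both panes and floats: it slides along x up to 10 mm either side of the stand's middle (about 1 N moves it), so the gap centres itself on the blade. Its top, 30 mm above the table, is the floor of the gap.
- pane_near: Framed pane on the robot's side of the gap, 140 mm wide (y), 10 mm thick, 110 mm tall, standing on the shoe (30 to 140 mm above the table): dark metal frame, leaded clear glass. Spring-backed: yields away from the gap 1 mm per 6 N. Origin at the bottom middle of its inner face, axes as the stand's. Snug means 2 to 10 N on each pane, felt as a downward push of about 4 to 15 N; above 20 N the glass may chip.
- pane_far: The same pane on the far side; origin at the bottom middle of its inner face. Spring-backed likewise: yields away from the gap 1 mm per 6 N. At rest the inner faces are 6 to 9 mm apart (varies), so the blade first touches both with its point about 24 to 48 mm below the lips; each further 8 mm opens the gap 1 mm.
- near_lip (a point): Middle of the upper edge of the near pane's inner face, 134 mm above the table. Above it the frame flares away from the gap, a bevel 5 mm across and 6 mm high, up to the frame's top at 140 mm.
- far_lip (a point): The same point of the far pane. The middle between the two lips is the middle of the gap's mouth.
- circle: Red flashed glass circle, 110 mm across, 5 mm thick, lying flat, to be left where it is; origin at the centre of its underside
- iron_stand: Brass soldering iron stand, 110 x 70 mm, 72 mm tall (its origin is the middle of its foot), to be left where it is; origin at the centre of its underside
- cutter: Steel circle cutter on a round rubber suction base 72 mm across, 57 mm tall, with an arm reaching 140 mm along its x, to be left where it is; origin at the centre of its underside
- lead_block: Pewter-grey lead block, 60 x 45 x 28 mm, to be left where it is; origin at the centre of its underside
- cork_block: Cork sanding block, 100 x 55 x 32 mm, to be left where it is; origin at the centre of its underside
Not all that is in view belongs to the job. What is shaped like the block but blue or yellow is not meant.

How it is judged:
By the outcome, as a careful person would: the job done as asked, in the order asked, and still so for the second after the job is handed in, while the arm keeps its last pose, push and grip.
It also fails if it takes over 45 s, if anything falls off the work surface, if the arm or the gripper's body presses on something with over 40 N, if the wrist force passes 120 N, or if a joint passes its speed limit or range.

## Working session

There is one attempt and no reset: what is moved stays moved. The work goes in short steps, Python scripts to look and compute and a tool call to move; the robot and the scene stay as the last step left them, time stands still between calls to the robot, and variables do not carry over. Pictures are saved under pics/ and viewed, on a budget of 10 in all, crops included, one or two more only if the job needs it, and the job is handed in when it is done.

Besides the shell and the picture viewer there is one more tool, called after "Request:" as name([rows], argument=value, ...), one row to a line, values as JSON. step_arm: Moves the arm, as the interface text tells. Its arguments: {"type":"object","properties":{"steps":{"type":"array"}},"required":["steps"]}

```bash
mkdir -p pics; cat > h.py <<'E'
import numpy as np, cv2
from rig import state, snapshot, get_calibration, finish_job
from scipy.spatial.transform import Rotation as Ro
def snap(n,f):
    im=snapshot(n); cv2.imwrite('pics/'+f,im[:,:,::-1]); return im
def ray(n,uv):
    c=get_calibration(n);R=np.array(c['R']);t=np.array(c['t'])
    d=R.T@np.linalg.solve(np.array(c['mtx']),[uv[0],uv[1],1.]);return -R.T@t,d/np.linalg.norm(d)
def plane(n,uv,z):
    o,d=ray(n,uv);return (o+d*(z-o[2])/d[2]).round(4)
def tri(a,b):
    o1,d1=ray('top',a);o2,d2=ray('side',b)
    s=np.linalg.lstsq(np.c_[d1,-d2],o2-o1,rcond=None)[0]
    p,q=o1+d1*s[0],o2+d2*s[1];return ((p+q)/2).round(4),np.linalg.norm(p-q).round(4)
def proj(n,X):
    c=get_calibration(n);p=np.array(c['mtx'])@(np.array(c['R'])@X+c['t']);return (p[:2]/p[2]).round(1)
E
python3 - <<'E'
from h import *
snap('top','top0.png');snap('side','side0.png')
s=state();print(s['t'],s['tool_rot'],s['width'],s['contact_force'])
for n in('top','side'):print(n,ray(n,(320,200)),get_calibration(n)['mtx'][0][0])
E
```

```text
0.1 [ 9.80183688e-01  1.98088722e-01 -1.85645255e-04 -8.73053400e-04] 0.08521329323463722 [ 0.03522872 -0.59515996 -0.27717279]
top (array([ 0.45976506, -0.03035347,  1.30565749]), array([ 0.09498252, -0.00704731, -0.995454  ])) 445.37700821798177
side (array([ 0.27307224, -0.72788143,  0.97037913]), array([ 0.24975213,  0.60502951, -0.75601797])) 429.7760052597647
```

View pics/top0.png

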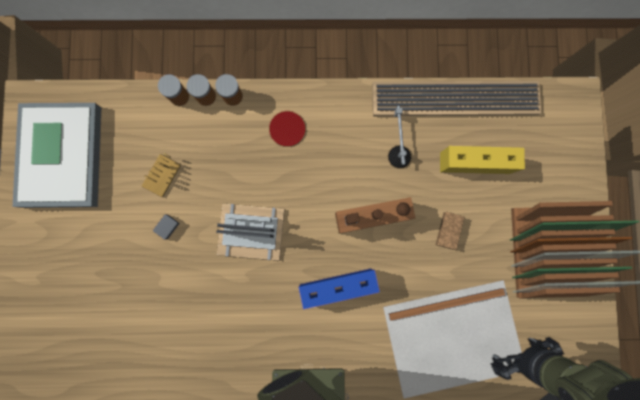

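View pics/side0.png

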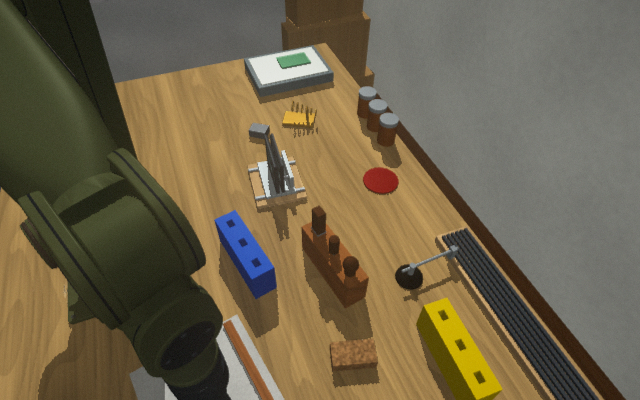

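The top view shows the timber block at about (375,216), with the stand at (251,231). In the side view three tools stand in the block, at about (319,220), (334,245) and (351,268). The blue and yellow blocks are decoys. The tall rectangular handle at side (319,220), top (352,219), looks like the gauge. The middle one looks like the scriber, and the ball-ended one at side (351,268) is the stopper. I'll check this in an enlarged crop.

```bash
python3 - <<'E'
import cv2,numpy as np
t=cv2.imread('pics/top0.png');s=cv2.imread('pics/side0.png')
c=lambda i,x,y:cv2.resize(i[y:y+75,x:x+100],None,fx=4,fy=4,interpolation=cv2.INTER_CUBIC)
cv2.imwrite('pics/crop1.png',np.vstack([np.hstack([c(t,325,180),c(s,285,200)]),np.hstack([c(t,205,190),c(s,230,135)])]))
E
```

```text
(no output)
```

View pics/crop1.png

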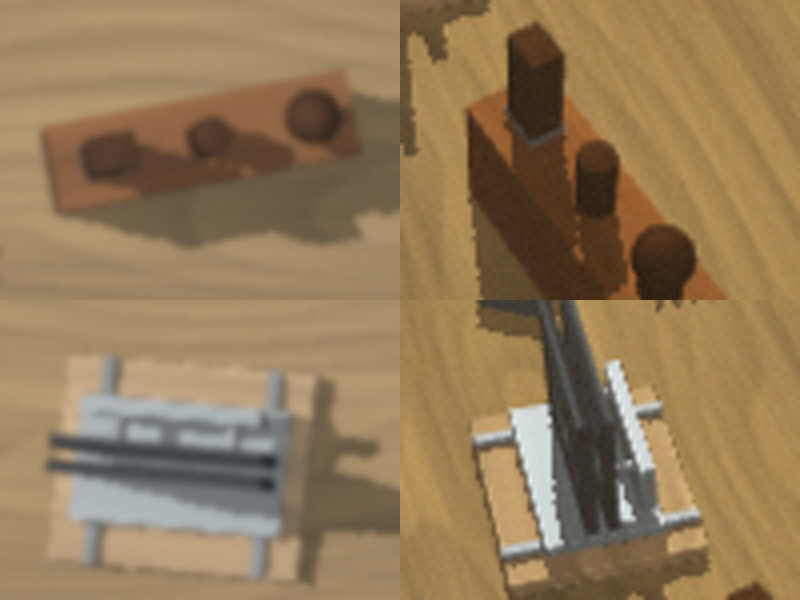

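The crop confirms it: the gauge is the tall rectangular handle at side (319,210), top (352,219). The scriber is in the middle and the stopper is the ball. The panes show as two dark bars in the top view, from about (217,303/4+...) on the left to (275,310) on the right. Next I measure both.

```bash
python3 - <<'E'
from h import *
im=cv2.imread('pics/top0.png');h=cv2.cvtColor(im,cv2.COLOR_BGR2HSV)
# block top
m=((h[...,0]<12)&(h[...,1]>110)).astype(np.uint8);m[:,:325]=0;m[:,425:]=0;m[:185]=0;m[250:]=0
m=cv2.morphologyEx(m,cv2.MORPH_CLOSE,np.ones((5,5)))
c=max(cv2.findContours(m,0,1)[0],key=cv2.contourArea);r=cv2.minAreaRect(c);print(r)
for q in cv2.boxPoints(r):print(q,plane('top',q,.095))
C=[(335.75,212.5),(340,233),(411.25,197.5),(415,217.5)]
P=np.array([plane('top',q,.095) for q in C]);print('hand',P,P.mean(0))
for a,b in((0,2),(1,3)):v=P[a]-P[b];print(np.degrees(np.arctan2(-v[0],v[1])),np.linalg.norm(v))
print('handle top',tri((352.5,218.7),(319.2,210.5)),plane('top',(352.5,218.7),.175),plane('side',(319.2,210.5),.175))
# panes
g=im.mean(2)
for u in range(222,274,6):print(u,g[222:246,u].astype(int))
for q in[(217.5,300.2-0),(0,0)]:pass
E1=[((205+50/4,190+141/4),(205+45/4,190+166/4)),((205+275/4,190+161/4),(205+275/4,190+185/4))]
for a,b in E1:print(a,b,plane('top',a,.14),plane('top',b,.14))
E
```

```text
((403.5, 209.0), (9.0, 10.0), -0.0)
[399. 214.] [ 0.5347 -0.2542  0.095 ]
[399. 204.] [ 0.5621 -0.2549  0.095 ]
[408. 204.] [ 0.5619 -0.2796  0.095 ]
[408. 214.] [ 0.5345 -0.2788  0.095 ]
hand [[ 0.5406 -0.0815  0.095 ]
 [ 0.4848 -0.0922  0.095 ]
 [ 0.5797 -0.2891  0.095 ]
 [ 0.5247 -0.2977  0.095 ]] [ 0.53245  -0.190125  0.095   ]
10.666306282926202 0.21125001775147856
10.98786852762819 0.20933766980646368
handle top (array([ 0.5205, -0.121 ,  0.1746]), np.float64(0.0029)) [ 0.5191 -0.1205  0.175 ] [ 0.5218 -0.1216  0.175 ]
222 [168 144 107  78  77 110 149 148 111  82  92 125 159 174 176 175 174 172
 171 175 176 173 169 164]
228 [177 161 125  89  71  76 112 140 124  91  81  96 131 164 177 178 179 180
 181 182 183 180 165 139]
234 [147 140 123  96  76  70  78  98 100  85  76  83  99 127 157 173 178 179
 179 180 181 182 180 168]
240 [168 176 162 127  91  71  71  87 100  92  79  78  88 104 118 138 163 176
 180 180 180 181 178 164]
246 [119 120 117 106  90  76  69  79  99 102  85  76  82  96 111 120 137 163
 176 179 179 180 180 179]
252 [137 164 174 162 127  91  72  69  85  99  91  79  78  89 104 114 117 121
 139 164 176 178 179 177]
258 [121 139 164 168 147 109  79  69  77  96  99  84  75  81  94 110 116 116
 120 133 157 172 177 178]
264 [114 116 119 126 124 106  85  73  71  86 100  93  79  77  87 102 114 116
 117 117 122 138 163 174]
270 [107 118 140 165 172 150 106  69  58  72  94  97  76  56  58  79 105 115
 117 117 120 134 157 172]
(217.5, 225.25) (216.25, 231.5) [0.5076 0.2291 0.14  ] [0.4914 0.2322 0.14  ]
(273.75, 230.25) (273.75, 236.25) [0.493  0.0828 0.14  ] [0.4774 0.0828 0.14  ]
```

```bash
cat >> h.py <<'E'
def go(X,th):
    s=state();R=Ro.from_quat(s['tool_rot']);T=Ro.from_euler('z',th,degrees=True)*Ro.from_euler('x',180,degrees=True)
    print('shift',R.inv().apply(np.array(X)-s['position']).round(4),'turn',(R.inv()*T).as_rotvec().round(4),'pos',np.round(s['position'],4),'F',np.round(s['contact_force'],1),'w',round(s['width'],4),'t',s['t'])
E
python3 -c "
from h import *
go([.52,-.121,.24],100.8)"
```

```text
shift [ 0.4322 -0.211  -0.0011] turn [-1.5000e-03 -1.2000e-03 -1.3605e+00] pos [ 0.2036 -0.4832  0.2385] F [ 0.  -0.6 -0.3] w 0.0852 t 0.1
```

Request:
step_arm([
  [[0.432, -0.211, -0.001], [-0.0015, -0.0012, -1.36], 0.08],
  [[0.432, -0.211, -0.001], [-0.0015, -0.0012, -1.36], 0.08],
  [[0.432, -0.211, -0.001], [-0.0015, -0.0012, -1.36], 0.08],
  [[0.432, -0.211, -0.001], [-0.0015, -0.0012, -1.36], 0.08],
  [[0.432, -0.211, -0.001], [-0.0015, -0.0012, -1.36], 0.08],
  [[0.432, -0.211, -0.001], [-0.0015, -0.0012, -1.36], 0.08],
  [[0.432, -0.211, -0.001], [-0.0015, -0.0012, -1.36], 0.08],
  [[0.432, -0.211, -0.001], [-0.0015, -0.0012, -1.36], 0.08],
])

```text
t: 0.9
position: [0.4677, -0.1806, 0.2399]
tool_rot: [0.695, 0.719, -0.001, 0.001]
contact_force: [-0.0, -0.8, 0.1]
width: 0.0798
```

```bash
python3 -c "
from h import *
go([.52,-.121,.24],100.8)"
```

```text
shift [ 0.0578  0.0543 -0.0002] turn [-1.000e-04  1.500e-03 -1.543e-01] pos [ 0.4677 -0.1806  0.2399] F [-0.  -0.8  0.1] w 0.0798 t 0.9
```

Request:
step_arm([
  [[0.058, 0.054, 0], [0, 0.0015, -0.154], 0.08],
  [[0.058, 0.054, 0], [0, 0.0015, -0.154], 0.08],
  [[0.058, 0.054, 0], [0, 0.0015, -0.154], 0.08],
  [[0.058, 0.054, 0], [0, 0.0015, -0.154], 0.08],
])

```text
t: 1.3
position: [0.5189, -0.1225, 0.2394]
tool_rot: [0.639, 0.769, -0.001, -0.001]
contact_force: [-0.5, 0.3, -0.6]
width: 0.0803
```

```bash
python3 - <<'E'
from h import *
t=snap('top','top1.png')[:,:,::-1];s=snap('side','side1.png')[:,:,::-1]
go([.52,-.121,.139],100.8)
c=lambda i,x,y:cv2.resize(i[y:y+100,x:x+100],None,fx=4,fy=4,interpolation=cv2.INTER_CUBIC)
cv2.imwrite('pics/crop2.png',np.hstack([c(t,300,165),c(s,265,165)]))
E
```

```text
shift [0.0022 0.0023 0.1008] turn [-0.001  -0.     -0.0075] pos [ 0.5183 -0.1236  0.2398] F [ 0.   0.5 -0.4] w 0.0802 t 1.4
```

View pics/crop2.png

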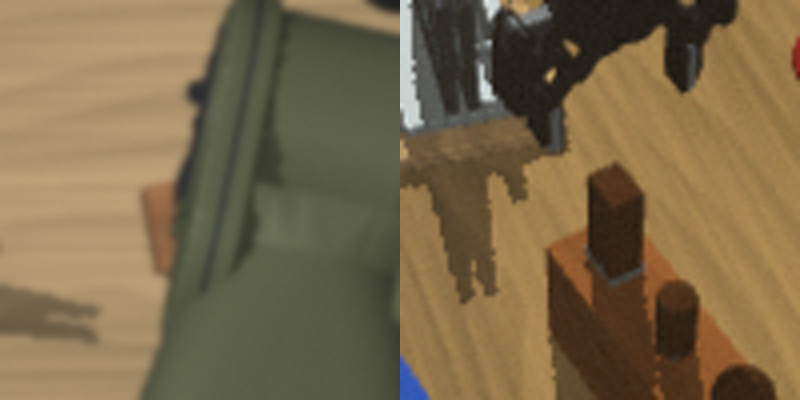

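The crop shows the open fingers either side of the handle axis, with the fingertip midpoint at about crop (620,119), above the handle top at (615,175). I'll descend and grip.

Request:
step_arm([
  [[0.002, 0.002, 0.03], [0, 0, -0.008], 0.08],
  [[0.002, 0.002, 0.06], [0, 0, -0.008], 0.08],
  [[0.002, 0.002, 0.085], [0, 0, -0.008], 0.08],
  [[0.002, 0.002, 0.1], [0, 0, -0.008], 0.08],
  [[0.002, 0.002, 0.1], [0, 0, -0.008], 0.05],
  [[0.002, 0.002, 0.1], [0, 0, -0.008], 0.035],
  [[0.002, 0.002, 0.1], [0, 0, -0.008], 0.03],
  [[0.002, 0.002, 0.1], [0, 0, -0.008], 0.026],
])

```text
t: 2.2
position: [0.5217, -0.1212, 0.1414]
tool_rot: [0.637, 0.771, 0.001, 0.001]
contact_force: [1.0, 1.0, -0.0]
width: 0.026
```

Request:
step_arm([
  [[0, 0, 0], [0, 0, 0], 0.015],
  [[0, 0, 0], [0, 0, 0], 0.01],
  [[0, 0, 0], [0, 0, 0], 0.01],
  [[0, 0, 0], [0, 0, 0], 0.01],
  [[0, 0, 0], [0, 0, 0], 0.01],
])

```text
t: 2.7
position: [0.5216, -0.1211, 0.1413]
tool_rot: [0.637, 0.771, 0.0, 0.001]
contact_force: [-1.6, -1.2, 6.3]
width: 0.0232
```

Request:
step_arm([
  [[0, 0, -0.015], [0, 0, 0], 0.01],
  [[0, 0, -0.04], [0, 0, 0], 0.01],
  [[0, 0, -0.065], [0, 0, 0], 0.01],
  [[0, 0, -0.09], [0, 0, 0], 0.01],
  [[0, 0, -0.12], [0, 0, 0], 0.01],
  [[0, 0, -0.15], [0, 0, 0], 0.01],
  [[0, 0, -0.17], [0, 0, 0], 0.01],
  [[0, 0, -0.17], [0, 0, 0], 0.01],
])

```text
t: 3.5
position: [0.5225, -0.1208, 0.3129]
tool_rot: [0.637, 0.771, 0.002, 0.003]
contact_force: [0.9, 0.1, -1.5]
width: 0.0236
```

```bash
python3 -c "
from h import *
go([.4926,.1567,.311],84.5)"
```

```text
shift [0.2781 0.0231 0.0014] turn [0.0061 0.0014 0.2863] pos [ 0.5225 -0.1208  0.3129] F [ 0.9  0.1 -1.5] w 0.0236 t 3.5
```

```bash
python3 - <<'E'
from h import *
us=np.arange(222,274,2);g=cv2.imread('pics/top0.png').mean(2)
# subpixel bright ridge between the two dark bars
vs=[]
for u in us:
    e=228.4+(u-222)*.09;r=np.arange(int(round(e))-2,int(round(e))+3);p=np.polyfit(r-e,g[r,u],2);vs.append(e-p[1]/2/p[0])
k=np.polyfit(us,vs,1);print(k,np.std(vs-np.polyval(k,us)))
a,b=[plane('top',(u,np.polyval(k,u)),.136) for u in(217,275.5)]
print(a,b,(a+b)/2,'yaw',np.degrees(np.arctan2(-(a-b)[0],(a-b)[1])))
M=(a+b)/2;print('side px of mouth',proj('side',M))
go([*M[:2],.311],90+np.degrees(np.arctan2(-(a-b)[0],(a-b)[1])))
E
```

```text
[8.67807351e-02 2.09352594e+02] 0.08772180356525039
[0.5001 0.2312 0.136 ] [0.4852 0.0786 0.136 ] [0.49265 0.1549  0.136  ] yaw -5.576733425017061
side px of mouth [273.7 152. ]
shift [0.2764 0.0228 0.0014] turn [0.0061 0.0014 0.2876] pos [ 0.5225 -0.1208  0.3129] F [ 0.9  0.1 -1.5] w 0.0236 t 3.5
```

Request:
step_arm([
  [[0.04, 0.003, 0.001], [0.003, 0.001, 0.05], 0.01],
  [[0.08, 0.006, 0.001], [0.003, 0.001, 0.1], 0.01],
  [[0.12, 0.01, 0.001], [0.003, 0.001, 0.15], 0.01],
  [[0.16, 0.013, 0.001], [0.003, 0.001, 0.2], 0.01],
  [[0.2, 0.016, 0.001], [0.003, 0.001, 0.25], 0.01],
  [[0.24, 0.02, 0.001], [0.003, 0.001, 0.288], 0.01],
  [[0.265, 0.022, 0.001], [0.003, 0.001, 0.288], 0.01],
  [[0.276, 0.023, 0.001], [0.003, 0.001, 0.288], 0.01],
])

```text
t: 4.3
position: [0.4901, 0.1569, 0.3072]
tool_rot: [0.74, 0.673, -0.002, -0.002]
contact_force: [0.1, 0.0, -1.0]
width: 0.0235
```

Request:
step_arm([
  [[0, 0, 0.01], [0, 0, 0], 0.01],
  [[0, 0, 0.02], [0, 0, 0], 0.01],
  [[0, 0, 0.02], [0, 0, 0], 0.01],
  [[0, 0, 0.02], [0, 0, 0], 0.01],
])

```text
t: 4.7
position: [0.4909, 0.1535, 0.2883]
tool_rot: [0.742, 0.671, -0.002, -0.001]
contact_force: [0.3, 0.5, -0.8]
width: 0.0232
```

```bash
python3 - <<'E'
from h import *
t=snap('top','top2.png')[:,:,::-1];s=snap('side','side2.png')[:,:,::-1]
go([.49265,.1549,.29],84.4)
c=lambda i,x,y:cv2.resize(i[y:y+100,x:x+100],None,fx=4,fy=4,interpolation=cv2.INTER_CUBIC)
cv2.imwrite('pics/crop3.png',np.hstack([c(t,200,180),c(s,225,105)]))
E
```

```text
shift [ 0.0011  0.001  -0.0008] turn [-0.0025 -0.0005 -0.0018] pos [0.4915 0.1539 0.2892] F [-0.3 -1.  -1.1] w 0.0233 t 4.8
```

View pics/crop3.png

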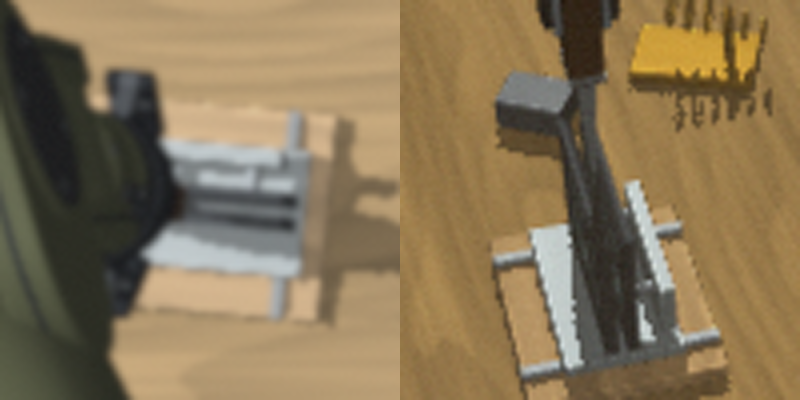

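The crop shows the blade hanging over the panes. The shoulder is at crop (585,78), side px about (271,124), and the blade is hard to tell from the dark frames. I'll lower it to just above the frame and look closer.

Request:
step_arm([
  [[0.001, 0.001, 0.01], [-0.0025, -0.0005, -0.002], 0.01],
  [[0.001, 0.001, 0.018], [-0.0025, -0.0005, -0.002], 0.01],
  [[0.001, 0.001, 0.018], [-0.0025, -0.0005, -0.002], 0.01],
])

```text
t: 5.1
position: [0.4914, 0.1553, 0.2694]
tool_rot: [0.74, 0.672, -0.001, -0.001]
contact_force: [-0.4, -0.4, -1.1]
width: 0.0232
```

```bash
python3 - <<'E'
from h import *
s=snap('side','side3.png')[:,:,::-1]
go([.49265,.1549,.272],84.4)
p=state()['position'];x,y=p[:2]
for z in(.016,-.046,-.126):print(z,proj('side',np.array([x,y,p[2]+z])))
print(proj('side',np.array([.49265,.1549,.136])))
cv2.imwrite('pics/crop4.png',cv2.resize(np.clip(s[110:185,250:325].astype(float)*1.6,0,255).astype(np.uint8),None,fx=8,fy=8,interpolation=cv2.INTER_CUBIC))
E
```

```text
shift [-0.0004  0.0011 -0.0019] turn [-0.0021  0.0007  0.0017] pos [0.4916 0.1554 0.2701] F [ 0.2  0.5 -0.7] w 0.0235 t 5.15
0.016 [269.3 109. ]
-0.046 [271.1 127.8]
-0.126 [273.1 149.9]
[273.7 152. ]
```

View pics/crop4.png

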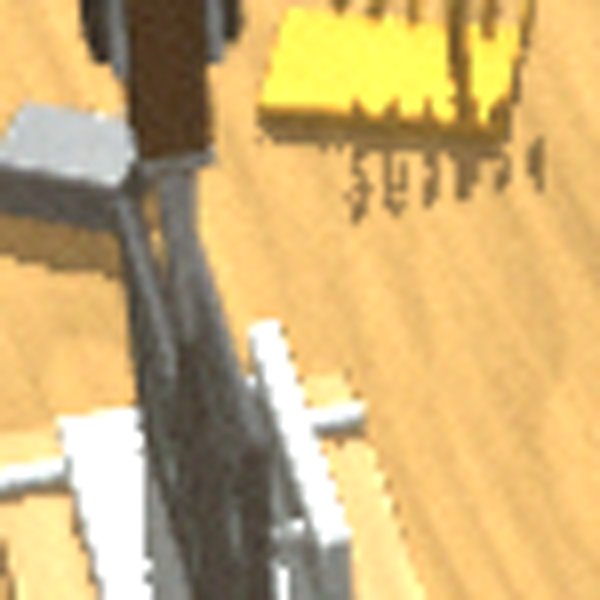

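The crop shows the blade between the near frame's upper edge (155,330) and the far one's (230,330), at x about 185, which agrees with the projection. I'll go in with the force watched.

Request:
step_arm([
  [[0, 0.001, 0.004], [-0.002, 0, 0], 0.01],
  [[0, 0.001, 0.008], [-0.002, 0, 0], 0.01],
  [[0, 0.001, 0.011], [-0.002, 0, 0], 0.01],
  [[0, 0.001, 0.014], [-0.002, 0, 0], 0.01],
  [[0, 0.001, 0.014], [-0.002, 0, 0], 0.01],
])

```text
t: 5.65
position: [0.493, 0.1555, 0.2565]
tool_rot: [0.74, 0.672, 0.0, 0.0]
contact_force: [0.3, 0.1, -1.1]
width: 0.0234
```

Request:
step_arm([
  [[0, 0, 0.003], [0, 0, 0], 0.01],
  [[0, 0, 0.006], [0, 0, 0], 0.01],
  [[0, 0, 0.01], [0, 0, 0], 0.01],
  [[0, 0, 0.01], [0, 0, 0], 0.01],
])

```text
t: 6.05
position: [0.4929, 0.1554, 0.2463]
tool_rot: [0.74, 0.672, 0.0, 0.0]
contact_force: [-0.6, 0.2, -1.4]
width: 0.0235
```

Request:
step_arm([
  [[0, 0, 0.003], [0, 0, 0], 0.01],
  [[0, 0, 0.006], [0, 0, 0], 0.01],
  [[0, 0, 0.009], [0, 0, 0], 0.01],
  [[0, 0, 0.009], [0, 0, 0], 0.01],
])

```text
t: 6.45
position: [0.493, 0.1555, 0.2375]
tool_rot: [0.74, 0.672, 0.0, 0.0]
contact_force: [-0.2, 0.3, -1.9]
width: 0.0233
```

Request:
step_arm([
  [[0, 0, 0.003], [0, 0, 0], 0.01],
  [[0, 0, 0.006], [0, 0, 0], 0.01],
  [[0, 0, 0.006], [0, 0, 0], 0.01],
])

```text
t: 6.75
position: [0.4932, 0.1556, 0.2316]
tool_rot: [0.74, 0.672, 0.0, 0.0]
contact_force: [-0.7, 0.6, -2.5]
width: 0.0233
```

Request:
step_arm([
  [[0, 0, 0.003], [0, 0, 0], 0.01],
  [[0, 0, 0.005], [0, 0, 0], 0.01],
  [[0, 0, 0.005], [0, 0, 0], 0.01],
])

```text
t: 7.05
position: [0.4935, 0.1556, 0.2271]
tool_rot: [0.74, 0.672, 0.001, 0.001]
contact_force: [-1.0, -0.7, 0.0]
width: 0.0234
```

Request:
step_arm([
  [[0, 0, 0.003], [0, 0, 0], 0.01],
  [[0, 0, 0.005], [0, 0, 0], 0.01],
  [[0, 0, 0.005], [0, 0, 0], 0.01],
  [[0, 0, 0.005], [0, 0, 0], 0.01],
])

```text
t: 7.45
position: [0.4937, 0.1557, 0.2222]
tool_rot: [0.74, 0.672, 0.001, 0.001]
contact_force: [0.8, 0.5, 1.9]
width: 0.0233
```

```bash
python3 -c "
from h import *
go([.493,.1555,.22],84.4);print(state()['ft_torque'])"
```

```text
shift [-0.0003 -0.0007  0.0022] turn [ 0.0026 -0.0004  0.0018] pos [0.4937 0.1557 0.2222] F [0.8 0.5 1.9] w 0.0233 t 7.45
[ 0.11254751 -0.09435754 -0.01255896]
```

Request:
step_arm([
  [[0, 0, 0.002], [0, 0, 0], 0.01],
  [[0, 0, 0.004], [0, 0, 0], 0.01],
  [[0, 0, 0.004], [0, 0, 0], 0.01],
  [[0, 0, 0.004], [0, 0, 0], 0.01],
])

```text
t: 7.85
position: [0.4938, 0.1557, 0.2184]
tool_rot: [0.74, 0.672, 0.001, 0.001]
contact_force: [-0.3, -0.2, 4.7]
width: 0.0236
```

Request:
step_arm([
  [[0, 0, 0.002], [0, 0, 0], 0.01],
  [[0, 0, 0.003], [0, 0, 0], 0.01],
  [[0, 0, 0.003], [0, 0, 0], 0.01],
  [[0, 0, 0.003], [0, 0, 0], 0.01],
])

```text
t: 8.25
position: [0.4938, 0.1557, 0.2157]
tool_rot: [0.74, 0.672, 0.001, 0.001]
contact_force: [-0.3, -0.0, 6.0]
width: 0.0236
```

Request:
step_arm([
  [[0, 0, 0.002], [0, 0, 0], 0.01],
  [[0, 0, 0.002], [0, 0, 0], 0.01],
  [[0, 0, 0.002], [0, 0, 0], 0.01],
  [[0, 0, 0.002], [0, 0, 0], 0.01],
  [[0, 0, 0.002], [0, 0, 0], 0.01],
])

```text
t: 8.75
position: [0.494, 0.1557, 0.2139]
tool_rot: [0.74, 0.672, 0.001, 0.001]
contact_force: [-0.1, 0.7, 6.1]
width: 0.0233
```

```bash
python3 - <<'E'
from h import *
s=snap('side','side4.png')[:,:,::-1]
F=[]
for i in range(6):
    snapshot('top');F.append(state()['contact_force'])
print(np.mean(F,0).round(2));go([.493,.1555,.22],84.4)
cv2.imwrite('pics/crop5.png',cv2.resize(np.clip(s[90:300,220:400].astype(float)*1.4,0,255).astype(np.uint8),None,fx=2.8,fy=2.8,interpolation=cv2.INTER_CUBIC))
E
```

```text
[-0.24  0.14  7.41]
shift [-0.0003 -0.001  -0.0061] turn [ 0.0036 -0.0008  0.0017] pos [0.494  0.1557 0.2139] F [0.1 0.6 7.9] w 0.0232 t 9.1
```

View pics/crop5.png

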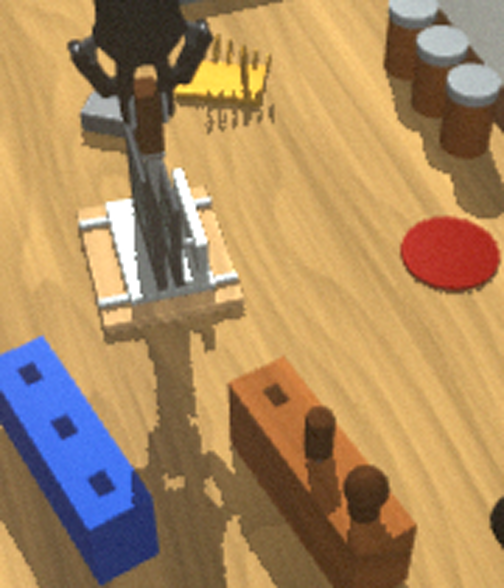

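The crop shows the gauge upright in the gap, shoulder at (150,150), held by the gripper. Its slot at (275,395) is empty, and the scriber and stopper are undisturbed. The push is steady at about 8.7 N, so I'm handing in.

```bash
python3 -c "
from rig import *
print(finish_job())"
```

```text
the job is handed in; nothing more can be done
None
```

I pulled the taper gauge straight up out of the timber block and lowered it, point down, into the gap between the panes. I stopped when it dragged snugly and handed in at about 9 s, still gripping it.

- **Force:** the averaged upward reading was 7.4 N. Adding about 1.3 N for the gauge's weight gives a downward push of about 8.7 N, inside the 4 to 15 N range. That works out to an estimated 5 N on each pane.
- **Depth:** the TCP was at z = 0.214 m, which puts the point about 46 mm below the lips and 13–14 mm past first contact. This depth assumes the gauge did not slip in the grip.
- **Upright:** the tool was within about 0.25° of vertical. The side force averaged about 0.3 N.
- **Other tools:** the last side picture showed the scriber and stopper still in place, with only the gauge's slot empty. The red circle, decoy block and other things in that view looked undisturbed; the cork block and most of the cutter were outside it.

No check failed. Single force readings varied by about 1 N, so I used the average of six.

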